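Wedge the grader's hatch open and take out the roller

TASK

The grader's clear sliding hatch springs shut by itself. Slide it open by its upright fin and prop it with the tapered wooden wedge, set narrow end down in the pocket in the ledge so that the hatch stays open. Then take the black roller out of the bay and stand it upright in the shallow metal tray, leaving the wedge holding the hatch open.

Things in the scene. Friction and masses are not known exactly. Their poses are not given: they have to be found in the camera images.
- wedge_center (a point): Centre (55 mm above the foot) of the loose wooden wedge, 140 g, standing on the table narrow end down. 110 mm tall; 40 mm wide along its x over the whole height (two parallel upright faces to grip); along its y 36 mm at the foot growing to 52 mm at the head, alike on both sides; z up. A straight block (60 mm tall) and a tin (75 mm) near it are not needed.
- hatch (a joint): Opening of the clear sliding hatch in m: 0 shut, 0.2 at its end stop. It slides level along the bay's -y (see pocket). A spring shuts it: 1.5 N when shut plus 15 N per m of opening, about 4 N when propped. Wedged open it reads about 0.165 and uncovers the bay. Its upper side is 86 mm above the table.
- fin (a point): Upright steel fin on the hatch, by which it is slid. The point is the middle of its pushing face (the bay's +y side; push towards -y to open, for instance with the held wedge), 105 mm above the table. 12 mm wide in x, 16 mm thick in y, from 40 to 130 mm above the table; its lower part runs in a 22 mm wide slot along the middle of the ledge. Axes as the pocket's; moves with the hatch.
- pocket (a point): Middle of the wedge pocket's floor, 30 mm above the table, fixed. The pocket: 60 mm along x, 54 mm along y, 46 mm deep, in the bay's ledge (top at 76 mm). The fin's slot crosses it; the shut fin's pushing face is 150 mm to +y of it, and in use the fin stands at the wedge's -y side. Axes are the bay's: x away from the robot, y along the slide, z up.
- roller_center (a point): Centre (29 mm above its foot) of the loose black rubber roller, 120 g, standing on end in the bay, whose floor is 12 mm and rims 76 mm above the table. Drum 40 mm in diameter, 50 mm tall, with a steel hub 16 mm by 8 mm on top; z is its axis. Inside, the bay is 200 mm along its x, 160 mm along its y. A white suction cup 42 mm tall stands about 70 mm from it along y: not needed.
- tray: Shallow square aluminium tray, fixed on the table, 150 mm by 150 mm outside, 18 mm tall, walls and floor 4 mm thick, empty. Origin at the centre of its underside, x and y along its sides.
There are look-alikes about, which are no part of the job. What is shaped like the part that bears wedge_center but red is not meant.

How it is judged:
By the outcome, as a careful person would: the job done as asked, in the order asked, and still so for the second after the job is handed in, with the robot touching nothing.
It also fails if it takes over 61 s, if anything falls off the work surface, if the arm or the gripper's body presses on something with over 40 N, if the wrist force passes 120 N, or if a joint passes its speed limit or range.

ROBOT

A 6-joint arm with a two-finger parallel gripper is mounted at the origin on the work surface. World frame = base frame: x ahead of the robot, y to its left, z up, the work surface at z = 0. Lengths are in mm, angles in degrees, forces in N, time in s.
With the tool pointing down it reaches from about 350 to 800 mm from the base axis. Payload 7.3 kg.
Tool frame: the origin (TCP) lies midway between the tips of the shut fingers; the grasp point (between the pads) lies 19 mm behind it; y points along the fingers, z is the direction in which the jaws open and shut, and the axes are right-handed (so a half turn about y gives the same grasp; the last joint's range is limited). The gripper opens to 85 mm and grips with 20 to 120 N. Pads are 22 mm wide; open, the fingers measure 114 mm over their backs; the gripper's body (76 mm by 85 mm) begins 54 mm behind the grasp point. The pads swing forward as they close: fully open they stand 13 mm farther back than shut.
Start: joints at [63.484, 19.595, 87.324, -0, 73.075, -8.365], TCP at [163.537, 498.899, 231.322] pointing down, gripper open.
Joint ranges: [-145.02, 145.02], [-44.19, 115.74], [2.07, 154.8], [-57.11, 237.11], [16.16, 152.29], [-177.93, 177.93]. Speed limits (degrees/s): [147.25, 147.25, 180, 180, 180, 180].

INTERFACE

Orientations are given as [roll, pitch, yaw] about the fixed x, y, z axes, in that order (R = Rz(yaw) Ry(pitch) Rx(roll)).
In Python, from cell import robot gives the robot as it stands.
- The arm moves only by the tool carry_out, never from a script. Its argument "steps" is a list of rows, each a list of 7 numbers: the turn, a rotation vector about the world's x, y, z in degrees, then the shift along the world's x, y, z in cm, then the closure, from 0 (fully open) to 1 (shut). A call has 1 to 12 rows; each row is the pose to reach, as a shift and turn from the pose commanded when the call began; what a row does not reach only later rows make up. A row lasts 1/10 s, in which the tool goes at most 50 mm and 8.59 degrees, less where a joint would pass 70% of its speed; a pose out of reach is approached as far as the arm can. A call with a gripper value outside its range is refused whole. The fingers move at their own pace and stop on an object; "grip_force" is the grip in N (left out, the last holds). Time passes only in rows, so rows that repeat a pose let the fingers close. It gives the time, the measured TCP pose, the force and the opening at its end, in the units of the state.
- robot.sense(): the state, without advancing time (a new reading comes with each control period).
- robot.read_camera(name): name is "scene" or "top" or "wrist"; returns the picture (420x560x3 uint8, red, green, blue); there is no depth.
- robot.get_calibration(name): a dict with "mtx" (3x3 intrinsics, pixels), "dist_coeffs" ([k1, k2, p1, p2, k3] as OpenCV has them; the pictures are not rectified), "rvec" (rotation vector, rad) and "tvec" (3), from world to camera coordinates, as OpenCV has them; the wrist camera has in their place "T_tool_cam" (4x4, takes a point from camera to tool coordinates, whose origin is the TCP and whose axes are the tool frame's). Camera axes: x right, y down, z forward; pixel columns grow to the right and rows downward; lengths in mm; the calibration is good to about 2 mm. A picture is of the moment at which its call begins: read the wrist's pose just before it. get_calibration takes no time and is no camera call.
- robot.finish_job(): hands the job in, once; it reports no verdict.
Trained networks look in the newest picture that a camera, given by its name, has taken for a name from the list of things; names that differ only in an ending like _2 or _b are one class to them, and where a whole thing is asked for, a point or a joint stands for the part that bears it (a point fixed in the world has none). Each returns a list of dicts, best first, with "confidence" (0 to 1); they miss things now and then, are a little off and sometimes report something else, mostly with a low value. They report only what shows in the picture. A call takes as long as a camera call. They do not tell look-alikes from the thing itself.
- robot.search_frame(target, camera): "centre" ([x, y, z] in mm, in world coordinates, good to about 4 mm: the middle of the surface that is visible of it).
- robot.trace(target, camera): "pixels" (420x560 bool, what is visible of it).
The state is a dict: "time": time; "joint_positions": joint angles; "qd": joint speeds; "effort": joint torques, N m; "tcp_pos": TCP position; "orientation": TCP orientation; "ft_force": force on the tool from outside, world axes, zero at the start; "ft_torque": the same for the moment, N m; "opening": finger opening in mm.
Only numpy, scipy, OpenCV 4.12 (cv2) and the standard library are available. Lean on these libraries where they do the work, as an engineer would, in place of code of your own. Each camera call takes 0.05 s, during which the arm holds its last target. There are 200 camera calls.

## Working session

There is one attempt and no reset: what is moved stays moved. The work goes in short steps, Python scripts to look and compute and a tool call to move; the robot and the scene stay as the last step left them, time stands still between calls to the robot, and variables do not carry over. Pictures are saved under pics/ and viewed, about 8 in all and at most 12, crops included, and the job is handed in when it is done.

Besides the shell and the picture viewer there is one more tool, called after "Emit:" as name([rows], argument=value, ...), one row to a line, values as JSON. carry_out: Moves the arm, as the interface text tells. Its arguments: {"type":"object","properties":{"steps":{"type":"array","items":{"type":"array","items":{"type":"number"}}},"grip_force":{"type":"number"}},"required":["steps"]}

```bash
mkdir -p pics; ls; python3 - <<'E'
from cell import robot
import cv2,numpy as np
s=robot.sense(); print(s['time'],s['tcp_pos'],s['orientation'],s['opening'])
ims=[]
for c in ['scene','top']:
    im=robot.read_camera(c); cv2.imwrite(f'pics/{c}0.png',im[:,:,::-1])
    for t in ['wedge_center','hatch','fin','roller_center','tray']:
        for d in robot.search_frame(t,c): print(c,t,np.round(d['centre']),round(d['confidence'],2))
    k=robot.get_calibration(c); R=cv2.Rodrigues(np.array(k['rvec'],float))[0]
    print(c,np.round(-R.T@np.array(k['tvec']).ravel()),np.round(R,2).tolist(),np.round(k['mtx']).tolist())
print(np.round(robot.get_calibration('wrist')['T_tool_cam'],3).tolist(),robot.sense()['time'])
E
```

```text
pics
0.0 [163.32432284 498.52357226 230.61636968] [-9.00877518e+01  1.15061396e-02 -1.81474717e+01] 85.3235718340692
scene wedge_center [544.  56.  97.] 0.96
scene wedge_center [498. 152.  88.] 0.9
scene wedge_center [341. 134.  91.] 0.87
scene wedge_center [415.  62.  90.] 0.65
scene hatch [ 600. -151.   80.] 0.9
scene fin [ 598. -155.   86.] 0.72
scene tray [556. 314.   6.] 0.9
scene [862. 529. 953.] [[-0.8, 0.6, -0.0], [0.49, 0.66, -0.57], [-0.34, -0.46, -0.82]] [[513.0, 0.0, 267.0], [0.0, 513.0, 217.0], [0.0, 0.0, 1.0]]
top wedge_center [531.  45. 111.] 0.97
top wedge_center [480. 138. 110.] 0.86
top wedge_center [337. 127. 112.] 0.79
top wedge_center [401.  52. 109.] 0.62
top wedge_center [ 583. -274.   80.] 0.53
top hatch [ 595. -156.   80.] 0.74
top fin [ 598. -166.   87.] 0.77
top tray [552. 311.   0.] 0.91
top tray [ 597. -157.   80.] 0.19
top [ 395.   41. 1186.] [[-0.01, -1.0, -0.0], [-1.0, 0.01, -0.08], [0.08, 0.0, -1.0]] [[533.0, 0.0, 272.0], [0.0, 533.0, 213.0], [0.0, 0.0, 1.0]]
[[0.001, 0.953, 0.302, -77.919], [0.0, -0.302, 0.953, -141.08], [1.0, -0.001, -0.001, 0.501], [0.0, 0.0, 0.0, 1.0]] 0.6
```

View pics/scene0.png

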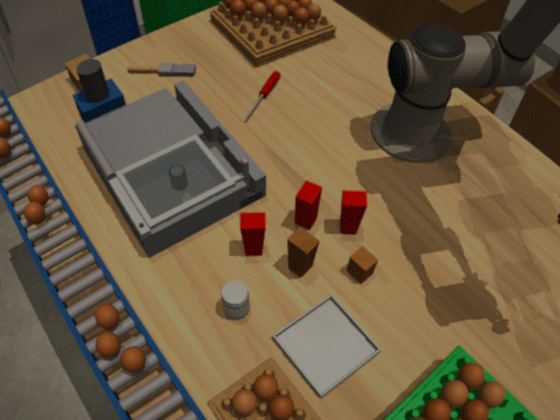

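View pics/top0.png

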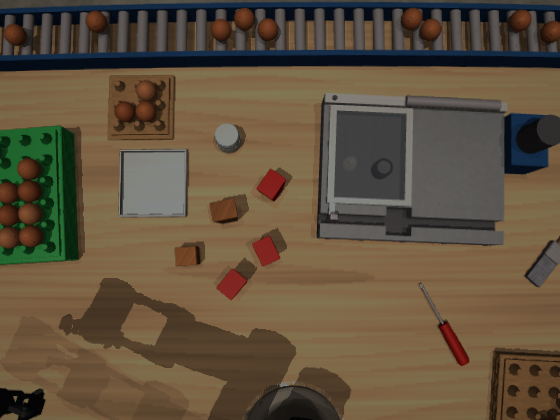

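The wooden wedge is at scene (302,253), top (224,210). The candidates I reject are red wedges at scene (253,235), (308,205) and (352,212), the low wooden block at (362,265), the tin at (235,300), and a black cylinder in a blue box at (92,85). The bay's shut fin is at top (333,212) and its pocket at (398,220). The roller is at (382,168) and the tray at (153,183). Next is one close crop of the bay and the wedge.

```bash
cat > h.py <<'E'
from cell import robot
import cv2,numpy as np
from scipy.spatial.transform import Rotation as Ro
def pose(s): 
    return Ro.from_euler('xyz',s['orientation'],degrees=True).as_matrix(),np.array(s['tcp_pos'])
def cam(c,s=None):
    k=robot.get_calibration(c);K=np.array(k['mtx'],float);D=np.array(k['dist_coeffs'],float)
    if c=='wrist':
        R,t=pose(s);T=np.eye(4);T[:3,:3]=R;T[:3,3]=t;T=T@np.array(k['T_tool_cam'])
        return K,D,T[:3,:3],T[:3,3]
    R=cv2.Rodrigues(np.array(k['rvec'],float))[0]
    return K,D,R.T,-R.T@np.array(k['tvec'],float).ravel()
def unproj(px,z,C):
    K,D,R,o=C
    n=cv2.undistortPoints(np.array(px,float).reshape(-1,1,2),K,D).reshape(-1,2)
    d=np.c_[n,np.ones(len(n))]@R.T
    return o+d*((z-o[2])/d[:,2])[:,None]
def proj(P,C):
    K,D,R,o=C
    return cv2.projectPoints(np.array(P,float).reshape(-1,1,3),cv2.Rodrigues(R.T)[0],-R.T@o,K,D)[0].reshape(-1,2)
E
python3 - <<'E'
import cv2,numpy as np
im=cv2.imread('pics/top0.png')
a=cv2.resize(im[90:250,310:510],None,fx=3,fy=3,interpolation=cv2.INTER_CUBIC)
b=cv2.resize(im[190:230,200:248],None,fx=4.1,fy=4.1,interpolation=cv2.INTER_CUBIC)
o=np.zeros((480,800,3),np.uint8);o[:a.shape[0],:600]=a;o[:b.shape[0],602:602+b.shape[1]]=b[:,:198]
cv2.imwrite('pics/crop1.png',o)
E
```

```text
(no output)
```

View pics/crop1.png

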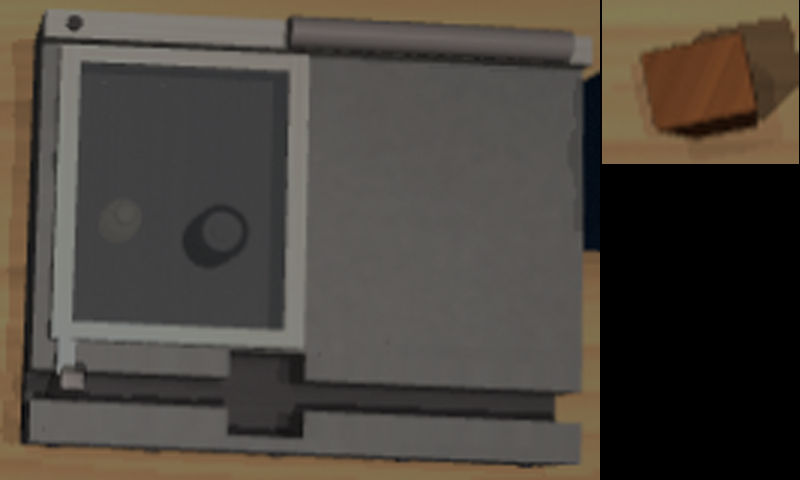

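The crop confirms the choice: brown wedge, head corners at crop (642,55), (742,31), (757,110), (657,131). The pocket rim is at (229..303, 349..437), the fin top at (72,378), the roller at (220,232), and the cup at (120,218).

```bash
python3 - <<'E'
from h import *
C=cam('top')
A=lambda p:[[x/3+310-.33,y/3+90-.33] for x,y in p]
B=lambda p:[[(x-602)/4.1+200-.4,y/4.1+190-.4] for x,y in p]
w=unproj(B([(642,55),(742,31),(757,110),(657,131)]),110,C);print('wedge',w.round(1).tolist(),w.mean(0).round(1))
for i in range(4):
    e=w[(i+1)%4]-w[i];print(np.linalg.norm(e).round(1),np.degrees(np.arctan2(e[1],e[0])).round(1))
p=unproj(A([(229,349),(303,350),(302,437),(229,432)]),76,C);print('pocket',p.round(1).tolist(),p.mean(0).round(1))
s=unproj(A([(28,372),(555,392),(28,400),(555,422)]),76,C);e=s[1]-s[0];f=s[3]-s[2];print(np.degrees(np.arctan2(-e[0],e[1])),np.degrees(np.arctan2(-f[0],f[1])))
print('fin top',unproj(A([(72,378)]),130,C).round(1)); print('hub',unproj(A([(222,229)]),70,C).round(1),'cup',unproj(A([(123,212)]),54,C).round(1))
h=unproj(A([(63,45),(308,55),(303,348),(53,338)]),86,C);print('hatch',h.round(1).tolist())
Cs=cam('scene');im=cv2.imread('pics/scene0.png')
print(proj([[*w.mean(0)[:2],110],[*p.mean(0)[:2],76]],Cs).round(1).tolist())
d=[x for x in robot.trace('wedge_center','top')]
for q in d:
  m=cv2.minAreaRect(np.argwhere(q['pixels'])[:,::-1].astype(np.float32));print(m,q['confidence'])
E
```

```text
wedge [[498.4, 169.0, 110.0], [510.0, 119.4, 110.0], [470.7, 112.0, 110.0], [460.6, 161.5, 110.0]] [484.9 140.5 110. ]
50.9 -76.8
40.0 -169.4
50.5 101.5
38.5 11.3
pocket [[493.0, -197.3, 76.0], [491.9, -249.5, 76.0], [431.0, -247.2, 76.0], [434.9, -196.0, 76.0]] [ 462.7 -222.5   76. ]
177.45256046145923 177.19983470590262
fin top [[469.5 -80.7 130. ]]
hub [[ 578.7 -195.7   70. ]] cup [[ 594. -128.   54.]]
hatch [[707.6, -83.4, 86.0], [700.2, -256.9, 86.0], [492.5, -246.9, 86.0], [500.5, -73.0, 86.0]]
[[302.8, 238.5], [212.0, 137.1]]
((265.10003662109375, 250.70001220703125), (26.385601043701172, 21.0190372467041), 63.43495178222656) 0.97
((223.57693481445312, 211.88462829589844), (23.533935546875, 25.495098114013672), 78.69007110595703) 0.7
((271.923095703125, 184.61538696289062), (22.742708206176758, 26.625608444213867), 33.690067291259766) 0.64
```

Emit:
carry_out([
  [0,0,-60.7,32.2,-35.8,-4,0],
  [0,0,-60.7,32.2,-35.8,-4,0],
  [0,0,-60.7,32.2,-35.8,-4,0],
  [0,0,-60.7,32.2,-35.8,-4,0],
  [0,0,-60.7,32.2,-35.8,-4,0],
  [0,0,-60.7,32.2,-35.8,-4,0],
  [0,0,-60.7,32.2,-35.8,-4,0],
  [0,0,-60.7,32.2,-35.8,-4,0],
  [0,0,-60.7,32.2,-35.8,-4,0],
  [0,0,-60.7,32.2,-35.8,-4,0],
  [0,0,-60.7,32.2,-35.8,-4,0],
  [0,0,-60.7,32.2,-35.8,-4,0],
])

```text
time: 1.85
tcp_pos: [485.5, 140.5, 191.0]
orientation: [-90.0, 0.0, -79.0]
ft_force: [-0.0, 0.1, 0.1]
opening: 85.7
```

```bash
python3 - <<'E'
from h import *
s=robot.sense();print(s['time'],s['tcp_pos'],s['orientation'],np.round(s['joint_positions'],1))
im=robot.read_camera('wrist');C=cam('wrist',s)
o=im[:,:,::-1].copy()
c=np.array([484.9,140.5]);a=np.radians(11.2);X=np.array([np.cos(a),np.sin(a)]);Y=np.array([-X[1],X[0]])
P=np.array([[*(c+X*i+Y*j),110] for i,j in[(20,26),(-20,26),(-20,-26),(20,-26)]])
print(proj(P,C).round(0).tolist())
cv2.imwrite('pics/wr.png',o)
E
```

```text
1.85 [485.49370536 140.45649388 191.03239053] [-9.00455782e+01  2.03900642e-02 -7.89567405e+01] [ 7.4 19.7 93.9  0.  66.4 -3.6]
[[306.0, 177.0], [241.0, 178.0], [243.0, 255.0], [304.0, 254.0]]
```

View pics/wr.png

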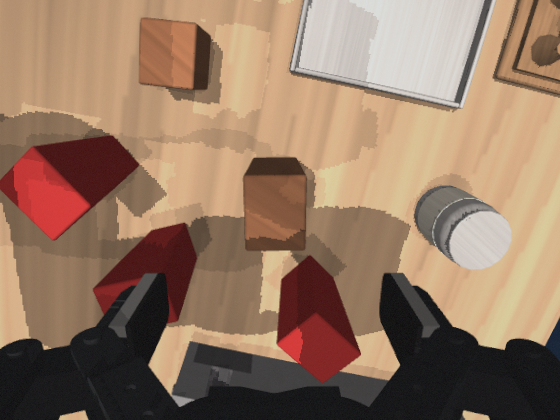

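The wrist picture shows the wooden wedge's head at (245-305, 175-250), square to the jaws, within about 2 mm of the prediction. The red wedges at (320,345) and (150,285) and the tin at (470,230) are clear of the fingers' path, so I'm descending to grasp.

Emit:
carry_out([
  [0,0,0,0,0.15,-4,0],
  [0,0,0,0,0.15,-8,0],
  [0,0,0,0,0.15,-11,0],
  [0,0,0,0,0.15,-12.1,0],
  [0,0,0,0,0.15,-12.1,0.2],
  [0,0,0,0,0.15,-12.1,1],
  [0,0,0,0,0.15,-12.1,1],
  [0,0,0,0,0.15,-12.1,1],
  [0,0,0,0,0.15,-12.1,1],
  [0,0,0,0,0.15,-12.1,1],
  [0,0,0,0,0.15,-12.1,1],
  [0,0,0,0,0.15,-12.1,1],
], grip_force=50)

```text
time: 3.1
tcp_pos: [486.5, 142.7, 72.1]
orientation: [-89.8, 0.0, -78.9]
ft_force: [-0.8, 1.0, 6.6]
opening: 39.6
```

Emit:
carry_out([
  [0,0,0,0,0,5,1],
  [0,0,0,0,0,10,1],
  [0,0,0,0,0,15,1],
  [0,0,-7,-0.7,-4,15,1],
  [0,0,-13.7,-1.45,-8,15,1],
  [0,0,-13.7,-1.45,-12,15,1],
  [0,0,-13.7,-1.45,-16,15,1],
  [0,0,-13.7,-1.45,-17,15,1],
  [0,0,-13.7,-1.45,-17,15,1],
  [0,0,-13.7,-1.45,-17,15,1],
])

```text
time: 4.1
tcp_pos: [471.0, -26.9, 220.5]
orientation: [-90.0, 0.0, -92.6]
ft_force: [0.3, -0.2, -1.0]
opening: 39.7
```

```bash
python3 - <<'E'
from h import *
s=robot.sense();print(s['time'],s['tcp_pos'],s['orientation'],s['opening'],s['ft_force'])
im=robot.read_camera('wrist');C=cam('wrist',s)
P=[[462.7,-222.5,76],[469.8,-72.7,130]]
print(proj(P,C).round(0).tolist())
cv2.imwrite('pics/wr2.png',im[:,:,::-1])
E
```

```text
4.1 [470.96136206 -26.88310927 220.54193956] [-8.99828921e+01  3.34099129e-02 -9.25664521e+01] 39.662231169661645 [ 0.3396081  -0.20812796 -0.97579758]
[[275.0, 385.0], [276.0, 275.0]]
```

View pics/wr2.png

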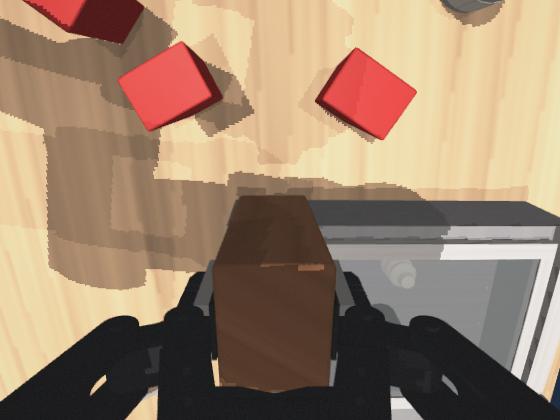

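The wedge is held straight with its head at (216-334, 265-388) and the hatch frame to the right. I'll check its offset in the hand from these corners.

```bash
python3 - <<'E'
from h import *
s=robot.sense();C=cam('wrist',s)
for z in (256,259):
  p=unproj([(216,265),(334,265),(330,387),(219,388)],z,C);print(p.round(1).tolist(),p.mean(0)-s['tcp_pos'])
E
```

```text
[[453.3, -0.7, 256.0], [490.7, -2.4, 256.0], [489.7, -51.6, 256.0], [449.5, -50.2, 256.0]] [-0.19006889  0.24994311 35.52957208]
[[453.9, 0.7, 259.0], [490.2, -0.9, 259.0], [489.3, -48.6, 259.0], [450.2, -47.4, 259.0]] [-0.09860856  2.45625182 38.52957208]
```

Emit:
carry_out([
  [0,0,0,0,0,-3,1],
  [0,0,0,0,0,-5.4,1],
  [0,0,0,0,0,-5.4,1],
  [0,0,0,-0.1,-1.2,-5.4,1],
  [0,0,0,-0.1,-2.2,-5.4,1],
  [0,0,0,-0.15,-3,-5.4,1],
  [0,0,0,-0.15,-4,-5.4,1],
  [0,0,0,-0.2,-5,-5.4,1],
  [0,0,0,-0.25,-6,-5.4,1],
])

```text
time: 5.05
tcp_pos: [468.7, -88.6, 166.7]
orientation: [-89.9, 0.0, -92.6]
ft_force: [0.7, 3.1, -0.1]
opening: 39.5
```

Emit:
carry_out([
  [0,0,0,-0.05,-1.2,0,1],
  [0,0,0,-0.1,-2.5,0,1],
  [0,0,0,-0.2,-4,0,1],
  [0,0,0,-0.25,-5.5,0,1],
  [0,0,0,-0.3,-7,0,1],
  [0,0,0,-0.4,-8.5,0,1],
  [0,0,0,-0.45,-10,0,1],
  [0,0,0,-0.5,-11.5,0,1],
  [0,0,0,-0.55,-12.7,0,1],
  [0,0,0,-0.6,-13.4,0,1],
  [0,0,0,-0.6,-13.5,0,1],
  [0,0,0,-0.6,-13.5,0,1],
])

```text
time: 6.25
tcp_pos: [462.2, -222.5, 166.1]
orientation: [-90.0, 0.0, -92.6]
ft_force: [-1.1, 4.6, 1.2]
opening: 39.2
```

```bash
python3 - <<'E'
from h import *
s=robot.sense();print(s['time'],s['tcp_pos'],s['orientation'],s['opening'],s['ft_force'])
im=robot.read_camera('scene')
cv2.imwrite('pics/sc2.png',cv2.resize(im[60:260,70:330],None,fx=3,fy=3)[:,:,::-1])
E
```

```text
6.25 [ 462.1816889  -222.480652    166.06732987] [-9.00481057e+01  2.77351748e-02 -9.25651751e+01] 39.21491913146187 [-1.12384274  4.6228325   1.17342881]
```

View pics/sc2.png

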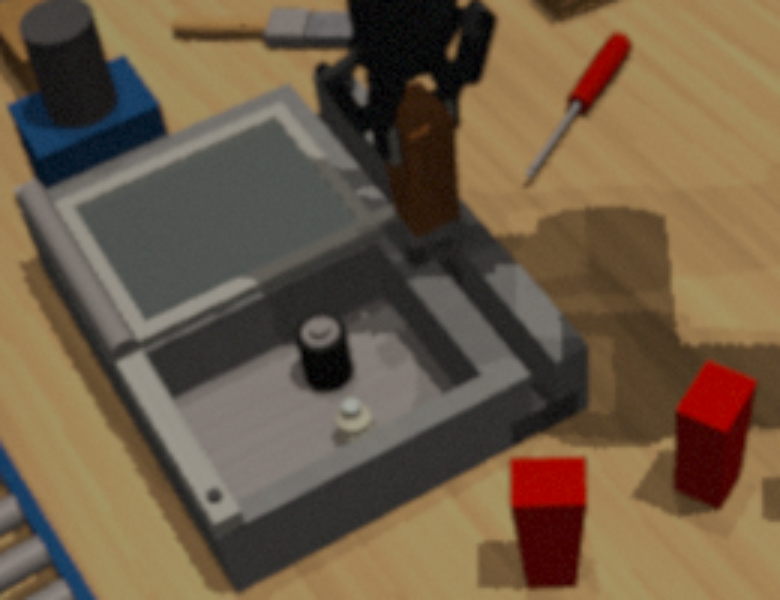

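The hatch is slid open, with the roller at (325,350) and the cup at (350,415) uncovered, and the wedge is above the pocket at (430,235). I'm lowering it.

Emit:
carry_out([
  [0,0,0,0,0,-0.8,1],
  [0,0,0,0,0,-1.6,1],
  [0,0,0,0,0,-2.2,1],
  [0,0,0,0,0,-2.8,1],
  [0,0,0,0,0,-3.4,1],
  [0,0,0,0,0,-4,1],
  [0,0,0,0,0,-4,1],
])

```text
time: 7.0
tcp_pos: [462.2, -222.3, 125.2]
orientation: [-90.1, 0.1, -92.6]
ft_force: [0.8, 4.4, -3.6]
opening: 39.3
```

Emit:
carry_out([
  [0,0,0,0,0,-0.7,1],
  [0,0,0,0,0,-1.4,1],
  [0,0,0,0,0,-1.9,1],
  [0,0,0,0,0,-2.2,1],
  [0,0,0,0,0,-2.3,1],
  [0,0,0,0,0,-2.3,1],
])

```text
time: 7.6
tcp_pos: [462.4, -222.5, 103.0]
orientation: [-90.0, 0.0, -92.6]
ft_force: [1.2, 4.0, -2.5]
opening: 39.4
```

Emit:
carry_out([
  [0,0,0,0,0.3,0,1],
  [0,0,0,0,0.5,0,1],
  [0,0,0,0,0.7,-0.1,1],
  [0,0,0,0,0.75,-0.2,1],
  [0,0,0,0,0.75,-0.2,1],
])

```text
time: 8.1
tcp_pos: [462.8, -215.2, 102.1]
orientation: [-89.9, -0.0, -92.5]
ft_force: [-0.5, 3.8, 4.8]
opening: 39.5
```

Emit:
carry_out([
  [0,0,0,0,0,0,0.45],
  [0,0,0,0,0,0,0.4],
  [0,0,0,0,0,0,0.3],
  [0,0,0,0,0,0,0.2],
  [0,0,0,0,0,0,0],
  [0,0,0,0,0,0,0],
  [0,0,0,0,0,4,0],
  [0,0,0,0,0,8,0],
  [0,0,0,0,0,12,0],
  [0,0,0,0,3,14,0],
  [0,0,0,1,6,14,0],
  [0,0,0,1,6,14,0],
])

```text
time: 9.3
tcp_pos: [473.2, -152.6, 242.3]
orientation: [-89.9, 0.0, -92.4]
ft_force: [-1.0, -0.2, 0.3]
opening: 85.4
```

```bash
python3 - <<'E'
from h import *
s=robot.sense();print(s['time'],s['tcp_pos'],s['orientation'],s['opening'],s['ft_force'])
im=robot.read_camera('wrist')[:,:,::-1]
C=cam('wrist',s)
im2=robot.read_camera('top')[85:250,310:510,::-1];Ct=cam('top')
for c in('top','scene','wrist'):
    if c=='scene':sc=robot.read_camera(c)
    for t in('roller_center','tray','fin','wedge_center'):
        for d in robot.search_frame(t,c)[:4]:print(c,t,d['centre'],round(d['confidence'],2))
o=np.zeros((420,780,3),np.uint8);o[:,:400]=cv2.resize(im,(400,300)).shape and 0
o=np.zeros((560,800,3),np.uint8);o[:300,:400]=cv2.resize(im,(400,300));a=cv2.resize(im2,(400,330));o[:330,400:]=a
b=sc[60:210,70:270,::-1];o[302:552,:333]=cv2.resize(b,(333,250));cv2.imwrite('pics/m3.png',o)
E
```

```text
9.3 [ 473.23562278 -152.5980659   242.2883645 ] [-8.98811507e+01  1.45133831e-02 -9.23941233e+01] 85.35494548793594 [-1.02336291 -0.21077306  0.25064263]
top roller_center [576.1, -176.5, 61.5] 0.7
top tray [555.6, 309.1, 4.0] 0.88
top fin [649.5, -349.9, 88.8] 0.82
top wedge_center [400.9, 55.5, 109.6] 0.89
top wedge_center [532.2, 44.1, 111.3] 0.88
top wedge_center [444.0, -225.5, 140.1] 0.58
top wedge_center [335.5, 124.9, 115.7] 0.56
scene roller_center [584.9, -184.0, 58.5] 0.9
scene tray [556.6, 308.5, 2.8] 0.81
scene fin [591.8, -322.6, 83.2] 0.59
scene fin [468.2, -200.8, 123.4] 0.33
scene wedge_center [544.5, 58.5, 101.6] 0.93
scene wedge_center [470.2, -199.3, 117.8] 0.8
scene wedge_center [590.4, -318.3, 88.8] 0.7
scene wedge_center [412.5, 63.3, 93.0] 0.64
wrist roller_center [574.3, -189.7, 62.1] 0.69
wrist roller_center [462.4, -202.8, 136.9] 0.37
wrist fin [555.0, -284.4, 82.8] 0.79
wrist wedge_center [462.8, -202.2, 139.2] 0.62
wrist wedge_center [553.0, -288.0, 82.2] 0.49
```

View pics/m3.png

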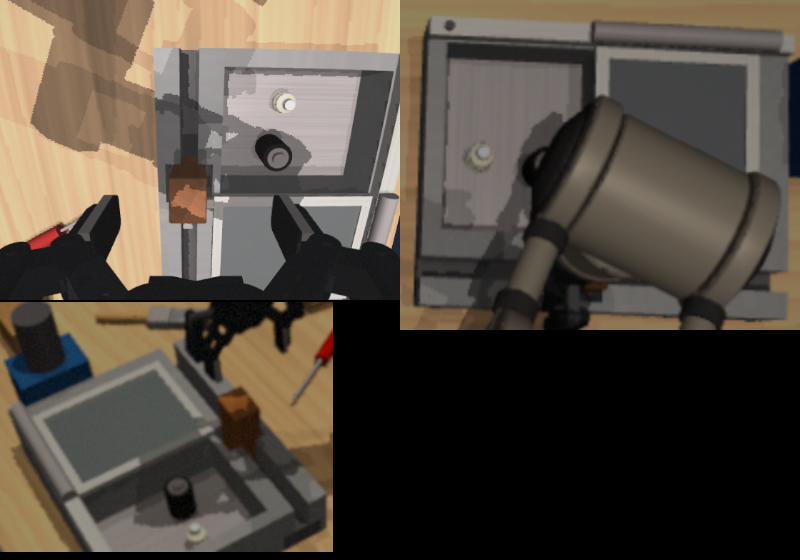

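The wedge stands in the pocket holding the hatch open; in the wrist view its head is at (188,207) and the roller's hub at (278,157). Next I locate the hub and the wedge head.

```bash
python3 - <<'E'
from h import *
s=robot.sense();C=cam('wrist',s)
print('hub',unproj([(278*1.4,157*1.4)],70,C).round(1),'cup',unproj([(289*1.4,104*1.4)],54,C).round(1))
w=unproj(np.array([(170,192),(207,193),(205,222),(168,222)])*1.4,140,C);print(w.round(1).tolist(),w.mean(0))
m=robot.trace('roller_center','wrist')
for d in m:
    y,x=np.nonzero(d['pixels']);print(d['confidence'],x.min(),x.max(),y.min(),y.max())
E
```

```text
hub [[ 574.5 -193.9   70. ]] cup [[ 590.2 -129.9   54. ]]
[[443.7, -200.8, 140.0], [481.4, -203.6, 140.0], [478.2, -238.0, 140.0], [438.8, -236.2, 140.0]] [ 460.52408202 -219.64366869  140.        ]
0.74 358 409 187 239
```

Emit:
carry_out([
  [0,0,0,5,-2,0,0.1],
  [0,0,0,10.3,-4.2,0,0.1],
  [0,0,0,10.3,-4.2,-3,0.1],
  [0,0,0,10.3,-4.2,-6,0.1],
  [0,0,0,10.3,-4.2,-9,0.1],
  [0,0,0,10.3,-4.2,-9,0.1],
])

```text
time: 10.7
tcp_pos: [573.2, -195.9, 146.8]
orientation: [-90.5, 0.2, -92.5]
ft_force: [-0.3, 0.3, -0.4]
opening: 76.6
```

```bash
python3 - <<'E'
from h import *
s=robot.sense();print(s['tcp_pos'],s['orientation'],s['opening'])
im=robot.read_camera('wrist');C=cam('wrist',s)
print(proj([[576,-194.5,70],[576,-194.5,62]],C).round())
cv2.imwrite('pics/wr4.png',im[:,:,::-1])
E
```

```text
[ 573.21848359 -195.94173993  146.81095885] [-90.47276047   0.20684447 -92.54826197] 76.62821641159171
[[280. 218.]
 [280. 214.]]
```

View pics/wr4.png

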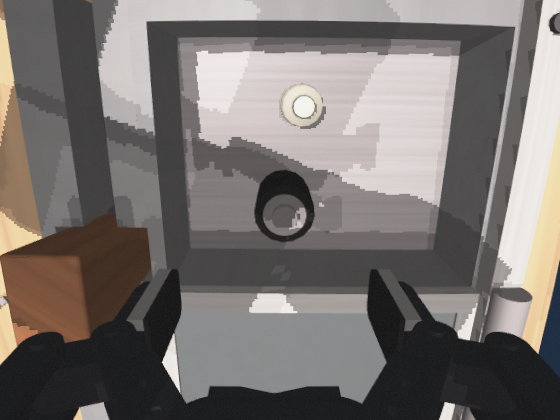

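The drum is at (284,205) and its hub at (286,214), well between the fingers; the cup at (302,105) and the wedge at (80,280) are clear. Descending.

Emit:
carry_out([
  [0,0,0,0.3,0.2,-1,0.1],
  [0,0,0,0.4,0.25,-3,0.1],
  [0,0,0,0.4,0.25,-5,0.1],
  [0,0,0,0.4,0.25,-6,0.1],
  [0,0,0,0.4,0.25,-6,0.1],
  [0,0,0,0.4,0.25,-6,0.1],
])

```text
time: 11.35
tcp_pos: [580.3, -194.9, 92.5]
orientation: [-89.9, -0.0, -92.5]
ft_force: [0.5, -0.4, 0.0]
opening: 76.8
```

```bash
python3 - <<'E'
from h import *
s=robot.sense();print(s['tcp_pos'],s['orientation'],s['opening'])
im=robot.read_camera('wrist');C=cam('wrist',s)
print(proj([[580,-192,70]],C).round())
for d in robot.trace('roller_center','wrist')[:2]:
    y,x=np.nonzero(d['pixels']);print(d['confidence'],x.min(),x.max(),y.min(),y.max())
    print(unproj([[(x.min()+x.max())/2,y.max()]],62,C))
E
```

```text
[ 580.26955868 -194.87699515   92.54171114] [-8.98899639e+01 -4.41935039e-02 -9.25496710e+01] 76.82569856622979
[[274. 252.]]
```

Emit:
carry_out([
  [0,0,0,0,0.2,-2.5,0.1],
  [0,0,0,0,0.2,-4.5,0.1],
  [0,0,0,0,0.2,-6,0.1],
  [0,0,0,0,0.2,-6.8,0.1],
  [0,0,0,0,0.2,-6.8,0.1],
  [0,0,0,0,0.2,-6.8,1],
  [0,0,0,0,0.2,-6.8,1],
  [0,0,0,0,0.2,-6.8,1],
  [0,0,0,0,0.2,-6.8,1],
  [0,0,0,0,0.2,-6.8,1],
  [0,0,0,0,0.2,-6.8,1],
  [0,0,0,0,0.2,-6.8,1],
], grip_force=35)

```text
time: 12.65
tcp_pos: [580.2, -192.9, 24.5]
orientation: [-89.9, -0.1, -92.5]
ft_force: [-0.4, -0.5, 5.4]
opening: 39.4
```

Emit:
carry_out([
  [0,0,0,0,0,3,1],
  [0,0,0,0,0,7,1],
  [0,0,0,0,0,11,1],
  [0,0,0,0,0,15,1],
  [0,0,0,0,2,17,1],
  [0,0,0,0,6,17,1],
  [0,0,0,0,10,17,1],
  [0,0,0,-0.5,14,17,1],
  [0,0,0,-0.7,18,17,1],
  [0,0,0,-1,22,17,1],
  [0,0,0,-1.2,26,17,1],
  [0,0,0,-1.4,30,17,1],
])

```text
time: 13.85
tcp_pos: [565.0, 109.0, 193.3]
orientation: [-90.0, -0.0, -92.6]
ft_force: [0.2, 0.1, -1.0]
opening: 39.1
```

Emit:
carry_out([
  [0,0,0,0,4,0,1],
  [0,0,0,-0.3,8,0,1],
  [0,0,0,-0.6,12,0,1],
  [0,0,0,-0.9,16,0,1],
  [0,0,0,-1,19,0,1],
  [0,0,0,-1,20.2,0,1],
  [0,0,0,-1,20.2,0,1],
  [0,0,0,-1,20.2,-3,1],
  [0,0,0,-1,20.2,-6,1],
  [0,0,0,-1,20.2,-8,1],
  [0,0,0,-1,20.2,-8,1],
  [0,0,0,-1,20.2,-8,1],
])

```text
time: 15.05
tcp_pos: [556.1, 308.2, 113.8]
orientation: [-90.0, -0.0, -92.6]
ft_force: [0.0, 0.5, -0.4]
opening: 39.4
```

```bash
python3 - <<'E'
from h import *
s=robot.sense();print(s['time'],s['tcp_pos'],s['orientation'],s['opening'],s['ft_force'])
im=robot.read_camera('wrist')[:,:,::-1];im2=robot.read_camera('scene')[:,:,::-1]
o=np.zeros((600,800,3),np.uint8);o[:300,:400]=cv2.resize(im,(400,300));o[:300,400:]=cv2.resize(im2[280:400,250:410],(400,300));o[300:,:400]=cv2.resize(im2[80:230,80:280],(400,300))
o[300:,400:]=cv2.resize(robot.read_camera('top')[90:255,310:530,::-1],(400,300))
cv2.imwrite('pics/m5.png',o)
E
```

```text
15.05 [556.10050796 308.17146131 113.82598853] [-8.99919607e+01 -1.87850783e-02 -9.26313128e+01] 39.373030036211084 [ 0.00287327  0.46833836 -0.37747837]
```

View pics/m5.png

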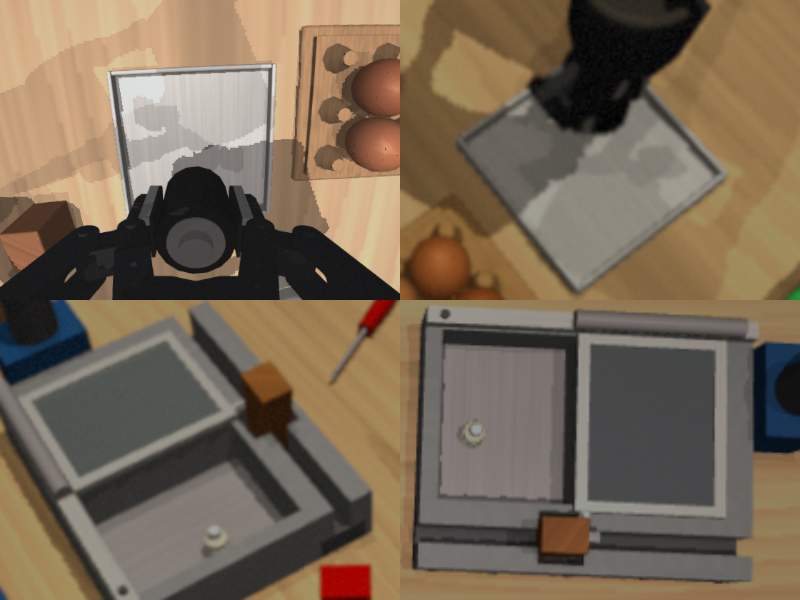

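The wedge stands square in the pocket (top view at (565,535)) with the hatch open, and the roller is upright in the hand over the tray. Lowering.

Emit:
carry_out([
  [0,0,0,0,0,-3,1],
  [0,0,0,0,0,-6,1],
  [0,0,0,0,0,-8,1],
  [0,0,0,0,0,-9,1],
  [0,0,0,0,0,-9.4,1],
  [0,0,0,0,0,-9.6,1],
  [0,0,0,0,0,-9.6,1],
  [0,0,0,0,0,-9.6,1],
])

```text
time: 16.0
tcp_pos: [556.2, 309.7, 18.5]
orientation: [-89.9, 0.0, -92.5]
ft_force: [-0.1, -0.8, -0.9]
opening: 39.1
```

Emit:
carry_out([
  [0,0,0,0,0,-0.1,1],
  [0,0,0,0,0,-0.2,1],
  [0,0,0,0,0,-0.25,1],
  [0,0,0,0,0,-0.25,1],
])

```text
time: 16.4
tcp_pos: [555.9, 309.6, 16.5]
orientation: [-89.9, 0.0, -92.5]
ft_force: [-1.8, -1.2, 8.6]
opening: 39.7
```

Floor contact felt (8.6 N). Releasing and withdrawing.

Emit:
carry_out([
  [0,0,0,0,0,0.05,0.45],
  [0,0,0,0,0,0.05,0.4],
  [0,0,0,0,0,0.05,0.3],
  [0,0,0,0,0,0.05,0.2],
  [0,0,0,0,0,0.05,0.2],
  [0,0,0,0,0,3,0.2],
  [0,0,0,0,0,7,0.2],
  [0,0,0,0,0,12,0.2],
  [0,0,0,0,0,16,0.2],
  [0,0,0,-6,0,18,0.2],
  [0,0,0,-10,0,18,0.2],
  [0,0,0,-10,0,18,0.2],
])

```text
time: 17.6
tcp_pos: [449.7, 309.0, 195.1]
orientation: [-90.2, -0.1, -92.4]
ft_force: [0.0, -0.8, 0.3]
opening: 68.4
```

```bash
python3 - <<'E'
from h import *
s=robot.sense();print(s['time'],s['tcp_pos'],s['opening'],s['ft_force'])
im=robot.read_camera('wrist')[:,:,::-1];im2=robot.read_camera('scene')[:,:,::-1]
o=np.zeros((600,800,3),np.uint8);o[:300,:400]=cv2.resize(im,(400,300));o[:300,400:]=cv2.resize(im2[280:400,250:410],(400,300));o[300:,:400]=cv2.resize(im2[80:230,80:280],(400,300))
o[300:,400:]=cv2.resize(robot.read_camera('top')[90:255,310:530,::-1],(400,300))
cv2.imwrite('pics/m6.png',o)
E
```

```text
17.6 [449.72612988 308.98531727 195.1361857 ] 68.4267466109441 [ 0.02085423 -0.76606864  0.272668  ]
```

View pics/m6.png

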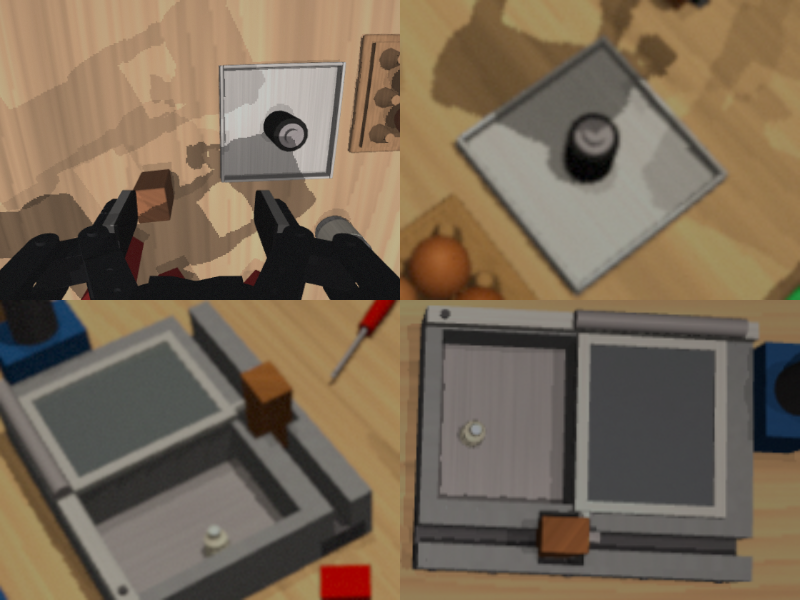

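The roller stands upright in the middle of the tray (scene crop (592,145)). The wedge still holds the hatch open and the arm is clear. Handing in.

```bash
python3 -c "
from cell import robot
print(robot.finish_job())"
```

```text
the job is handed in; nothing more can be done
None
```

The job is done and handed in at about 18 s of the 61 s allowed. I slid the hatch open by its fin with the held wooden wedge, then set the wedge narrow end down in the pocket. With the hatch propped, I took the black roller out of the bay and stood it upright in the tray.

**Final pictures:** they show the roller upright near the tray's centre, the wedge seated with the hatch still open, and the gripper clear of everything.

**Forces:** the highest wrist force I read was about 9 N, when the roller touched the tray floor. I only read it at the end of each move.

**Checks that disagreed:**
- One wrist measurement put the wedge's head about 5 mm from where I expected it and made it look 16 mm short. I put this down to shadow, and the later views showed it seated square.
- The network failed to find the roller in one close-up. I used the earlier measurement, and the grip closed at 39 mm, which fits the 40 mm drum.

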